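# Lock the bayonet lid on the cartridge canister

### The job

Close the open cartridge canister with the large lid, the one whose ears reach its two lugs: set it on the rubber gasket with its ears in the gaps between the lugs, press lightly and twist it clockwise until the ears run under the ramps and stop, clamped fully home, then let go. Leave the small lid lying where it is.

Things in the scene. Friction and masses are not known exactly. Their poses are not given: they have to be found in the camera images.
- canister: White round open canister fixed to the table, 172 mm across. Origin on the table at its centre, z up. Locked: the lid's handle lies along its x axis (either way round). The lid drops in freely with its handle 45 to 140 deg (70 is good) counterclockwise from that (from above, +yaw), centred within 8 mm, then turns clockwise by that angle. lid_grip is then 94 mm above the origin loose, 92 mm locked.
- gasket_top (a point): Centre of the top of the canister's black rubber gasket ring, 112 mm across, 64 mm above the table, 6 mm over the flange; axes as the canister's. It is springy: sinks up to 3 mm under 2.5 to 5 N. Two dark metal lugs stand at +x and -x, 82 mm high; their roofs begin 58 mm from the centre and slope down clockwise to an end stop. The last 16 deg cam the lid down 2 mm.
- lid_grip (a point): The large lid: flat white disc 100 mm across, 6 mm thick, with two ears 20 mm wide in line with the handle, 144 mm over the ears, 0.18 kg, the same either way round. Handle: upright grey fin along the lid's x axis, 64 mm long, 14 mm thick (y), top 46 mm above the underside. This point is on the lid's axis in the fin, 30 mm above the underside; z up. Starts flat on the table.
- small_lid_grip (a point): The small lid, not to be used: same shape and colours, but disc 68 mm, 100 mm over its 16 mm wide ears, fin 50 mm long and 14 mm thick. The point is on its axis in the fin, 30 mm above its underside. The two lids may lie in either place.

How it is judged:
At the end, for the whole second after the job is handed in: The large lid lies level under both lugs, its handle within 11 degrees of the locked direction (the canister's x axis, either way round), centred within 12 mm, its handle point no higher than 94.5 mm above the table (horizontal distance between lid_grip and canister below 0.012 m and z of lid_grip in the frame of canister between 0.086 and 0.0945 m and angle between the x axis of lid_grip and the x axis of canister, either way round below 0.19 rad and angle between lid_grip's own z axis and vertical below 0.1 rad); the robot touches nothing.
It fails at once if the small lid was moved by more than 30 mm (distance of small_lid_grip from where it was at the start of the episode above 0.03 m).
It also fails if it takes over 42 s, if anything falls off the work surface, if the arm or the gripper's body presses on something with over 40 N, if the wrist force passes 120 N, or if a joint passes its speed limit or range.

### The arm

A 6-joint arm with a two-finger parallel gripper is mounted at the origin on a cart in front of the work surface, level with it; the furniture and walls round the work are solid. World frame = base frame: x ahead of the robot, y to its left, z up, the work surface at z = 0. Lengths are in m, angles in rad, forces in N, time in s.
With the tool pointing down it reaches from about 0.35 to 0.975 m from the base axis. Payload 4.9 kg.
Tool frame: the origin (TCP) lies between the finger pads; the fingertips stand 11 mm ahead of it and the grasp point (between the pads) lies 8 mm behind it; z points along the fingers, y is the line along which they close (so a half turn about z gives the same grasp; the last joint's range is limited). The gripper opens to 85 mm and grips with 20 to 120 N. Pads are 22 mm wide; open, the fingers measure 114 mm over their backs; the gripper's body (76 mm by 85 mm) begins 54 mm behind the grasp point. The pads swing forward as they close: fully open they stand 13 mm farther back than shut.
Start: joints at [-1.343, 0.053, 1.613, -0, 1.476, -0.119], TCP at [0.212, -0.588, 0.242] pointing down, gripper open.
Joint ranges: [-3.01, 3.01], [-1.01, 2.22], [0.06, 2.58], [-1.02, 4.17], [0.09, 2.62], [-3.14, 3.14]. Speed limits (rad/s): [2.57, 2.57, 3.14, 3.14, 3.14, 3.14].

### API

Orientations are given as a 3x3 rotation matrix whose columns are the frame's x, y, z axes.
In Python, from workcell import * gives the robot as it stands.
- The arm moves only by the tool apply_moves, never from a script. Its argument "series" is a list that holds one entry, the list of rows, each a list of 5 numbers: the shift along the tool's x, y, z in mm, then the turn about the tool's z in rad, then the closure, from 0 (fully open) to 1 (shut). In form: [[[dx, dy, dz, twist, claw], ...]]. A call has exactly 10 rows; each row is the pose to reach, as a shift and turn from the pose commanded when the call began, along the tool's axes at that moment; what a row does not reach only later rows make up. A row lasts 1/12 s, in which the tool goes at most 41.7 mm and 7.16 degrees, less where a joint would pass 70% of its speed; a pose out of reach is approached as far as the arm can. A call with a gripper value outside its range is refused whole. The fingers move at their own pace and stop on an object; "newtons" is the grip in N (left out, the last holds). Time passes only in rows, so rows that repeat a pose let the fingers close, or fill a call up. It gives the time, the measured TCP pose, the force, the opening and the grip force at its end, in the units of the state.
- get_obs(): the state, without advancing time (a new reading comes with each control period).
- get_image(name): name is "side" or "top"; returns (picture, depth): 384x512x3 uint8, red, green, blue; 384x512 float32, m along the optical axis (not along the pixel's ray), 0 where there is no reading.
- camera_info(name): a dict with "fx", "fy", "cx", "cy" (pixels), "eye" and "orientation" of the camera in the world. Camera axes: x right, y down, z forward; pixel columns grow to the right and rows downward; lengths in m; the calibration is good to about 2 mm. A picture is of the moment at which its call begins. camera_info takes no time and is no camera call.
- sign_off(): hands the job in; it is judged then, once.
The state is a dict: "clock": time; "joints": joint angles; "dq": joint speeds; "effort": joint torques, N m; "tcp_pos": TCP position; "eef_rot": TCP orientation; "ft_force": force on the tool from outside, world axes, zero at the start; "ft_torque": the same for the moment, N m; "gripper_width": finger opening in m; "grip_force": force on a finger pad.
Only numpy, scipy, OpenCV 4.12 (cv2) and the standard library are available. Lean on these libraries where they do the work, as an engineer would, in place of code of your own. Each camera call takes 0.05 s, during which the arm holds its last target. There are 200 camera calls.

## Working session

There is one attempt and no reset: what is moved stays moved. The work goes in short steps, Python scripts to look and compute and a tool call to move; the robot and the scene stay as the last step left them, time stands still between calls to the robot, and variables do not carry over. Pictures are saved under pics/ and viewed, at most 10 in all, crops included, and the job is handed in when it is done.

Besides the shell and the picture viewer there is one more tool, called after "Emit:" by a JSON object that holds its "method" and its "body". apply_moves: Moves the arm, as the interface text tells. Its arguments: {"type":"object","properties":{"series":{"type":"array"},"newtons":{"type":"number"}},"required":["series"]}

```bash
mkdir -p pics
python3 - <<'E'
from workcell import *
import cv2,numpy as np
o=get_obs();print(o['clock'],o['tcp_pos'],o['eef_rot'],o['gripper_width'])
for n in("top","side"):
    p,d=get_image(n);np.savez(f'{n}0.npz',p=p,d=d);cv2.imwrite(f'pics/{n}0.png',p[:,:,::-1]);print(n,camera_info(n))
E
```

```text
0.0 [ 0.21225991 -0.58719575  0.24103865] [[ 9.40468674e-01  3.39879988e-01 -5.17611761e-04]
 [ 3.39880316e-01 -9.40466451e-01  2.05561794e-03]
 [ 2.11866905e-04 -2.10917033e-03 -9.99997753e-01]] 0.085584159018174
top {'fx': 354.0380769683196, 'fy': 354.0380769683196, 'cx': 252.92724898601443, 'cy': 196.21043201797713, 'eye': array([ 0.39657868, -0.19462725,  0.92020103]), 'orientation': array([[-0.01550725, -0.98349013,  0.1802961 ],
       [-0.99983559,  0.01355763, -0.01204079],
       [ 0.00939761, -0.18045318, -0.98353868]])}
side {'fx': 435.66083187636076, 'fy': 435.66083187636076, 'cx': 248.41610230170812, 'cy': 188.67437324251776, 'eye': array([ 0.31268635, -0.91080054,  0.47125231]), 'orientation': array([[ 0.94289884, -0.14582378,  0.29946153],
       [-0.3329976 , -0.43260956,  0.83783147],
       [ 0.00737417, -0.88971029, -0.45646602]])}
```

View pics/top0.png

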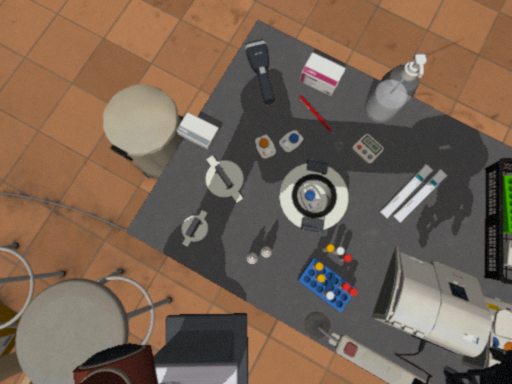

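View pics/side0.png

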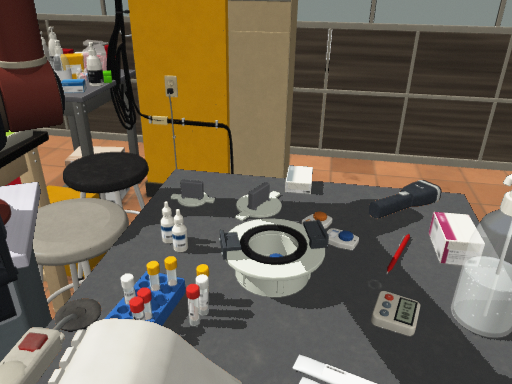

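The top view shows the large lid at about (225,178), the small one at (194,228), and the canister at (314,195) with lugs near (317,167) and (312,223). Next I'll measure these using depth heights and masks.

```bash
cat > h.py <<'E'
from workcell import *
import cv2,numpy as np
def cloud(n,d):
    c=camera_info(n);v,u=np.mgrid[:384,:512]
    r=np.stack([(u-c['cx'])/c['fx'],(v-c['cy'])/c['fy'],np.ones(u.shape)],-1)@c['orientation'].T
    return c['eye']+r*d[...,None], r, c['eye']
def onplane(r,e,z): return e+r*((z-e[2])/r[...,2])[...,None]
def axis(P):
    m,ev,_=cv2.PCACompute2(P[:,:2].astype(np.float32),mean=None)
    return m[0],np.degrees(np.arctan2(ev[0,1],ev[0,0]))
def box(P):
    r=cv2.minAreaRect(P[:,:2].astype(np.float32)*1000);return np.round(r[0],1),np.round(r[1],1),round(r[2],1)
E
python3 - <<'E'
from h import *
for n,boxes in (("top",dict(large=(195,145,255,210),small=(172,205,215,250),can=(270,150,360,240))),("side",dict(large=(225,175,290,222),small=(165,172,222,212),can=(210,205,335,300)))):
    f=np.load(n+'0.npz');p,d=f['p'],f['d'];X,r,e=cloud(n,d)
    hsv=cv2.cvtColor(p,cv2.COLOR_RGB2HSV)
    for k,(a,b,c2,d2) in boxes.items():
        s=np.zeros(d.shape,bool);s[b:d2,a:c2]=True;s&=d>0;z=X[...,2]
        if k!='can':
            m=s&(z>.025)&(z<.055)&(hsv[...,1]<60)
            if k=='large':m&=np.hypot(X[...,0]-X[m][:,0].mean(),X[...,1]-X[m][:,1].mean())<.06
            print(n,k,'fin',m.sum(),axis(X[m]),box(X[m]),np.percentile(z[m],[2,50,98]))
            w=s&(hsv[...,2]>120)&(z<.015)&(z>-.01)
            P=onplane(r,e,.006);print('  disc',w.sum(),box(P[w]),np.median(z[w]))
        else:
            m=s&(z>.074)&(z<.09); print(n,'lugs',m.sum(),axis(X[m]),box(X[m]),np.percentile(z[m],[2,50,98]))
            nl,L,st,ce=cv2.connectedComponentsWithStats(m.astype(np.uint8))
            for i in range(1,nl):
                if st[i,4]>8: print('   lug',st[i,4],X[L==i].mean(0),box(X[L==i]))
            w=s&(z>.05)&(z<.07); print('  flange',box(X[w]),np.median(z[w]))
            g=w&(hsv[...,2]<80);(c,rad)=cv2.minEnclosingCircle(X[g][:,:2].astype(np.float32));print('  gasket',g.sum(),c,rad,np.median(z[g]))
            (c,rad)=cv2.minEnclosingCircle(X[w][:,:2].astype(np.float32));print('  circ',c,rad)
E
```

```text
top large fin 147 (array([ 0.6110108 , -0.12961893], dtype=float32), np.float32(34.614212)) (array([ 612.6, -129.4]), array([62.3, 14.2]), 34.3) [0.02951888 0.04529541 0.04853141]
  disc 1010 (array([ 622.5, -115. ]), array([171. ,  96.5]), 59.2) 0.006058094930184832
top small fin 134 (array([ 0.48203322, -0.05360201], dtype=float32), np.float32(-30.584408)) (array([482.6, -52.4]), array([14.1, 48.5]), 59.8) [0.02953542 0.04509543 0.04804343]
  disc 396 (array([483.3, -52.8]), array([83.4, 63.2]), 5.6) 0.0058289944652999415
top lugs 486 (array([ 0.5519799, -0.3541598], dtype=float32), np.float32(-6.243577)) (array([ 553.3, -353.9]), array([ 52.7, 175.1]), 82.3) [0.07422732 0.07799142 0.08289968]
   lug 239 [ 0.62583827 -0.36223803  0.07810137] (array([ 625.1, -363.3]), array([51.9, 29.6]), 78.9)
   lug 247 [ 0.48051358 -0.34634338  0.07814526] (array([ 481.3, -345.2]), array([50.7, 28.7]), 79.2)
  flange (array([ 553.4, -354. ]), array([169.8, 169.8]), 42.6) 0.058533969787217255
  gasket 639 (0.5541385412216187, -0.3467511236667633) 0.08891478925943375 0.0637182497649118
  circ (0.55
[... 518 characters left out ...]
array([483.9, -60.9]), array([90.5, 70.8]), 1.1) 0.006509575339795959
side lugs 729 (array([ 0.55635786, -0.36086002], dtype=float32), np.float32(-6.027933)) (array([ 554.3, -357.9]), array([ 53.9, 175.7]), 82.8) [0.0746517  0.07828118 0.08290645]
   lug 379 [ 0.62616268 -0.36831854  0.07834721] (array([ 626.4, -367.8]), array([52.4, 29.6]), 80.0)
   lug 350 [ 0.48076869 -0.3527837   0.07871951] (array([ 482.1, -349.1]), array([54.5, 28.5]), 79.2)
  flange (array([ 554.8, -357.9]), array([173. , 170.3]), 48.0) 0.05897727079174772
  gasket 1211 (0.5521522760391235, -0.3649454116821289) 0.0885649099946022 0.06429734695712658
  circ (0.5533621907234192, -0.36115071177482605) 0.09056335687637329
```

The fin is about 62×14 mm with its centre at (0.613,-0.131) and yaw 34°. The canister centre is at (0.554,-0.356) with its x axis at about -7°. The sizes match the spec, so I'll move.

Emit:
{"method": "apply_moves", "body": {"series": [[[40,-22,0,-0.1,0],[80,-44,0,-0.2,0],[120,-66,0,-0.25,0],[160,-88,0,-0.25,0],[195,-107,0,-0.25,0],[230,-126,0,-0.25,0],[265,-145,0,-0.25,0],[300,-164,0,-0.25,0],[325,-178,0,-0.25,0],[350,-192,0,-0.25,0]]]}}

```text
clock: 0.93
tcp_pos: [0.4776, -0.2856, 0.2418]
eef_rot: [[0.826, 0.563, -0.0], [0.563, -0.826, 0.001], [0.0, -0.001, -1.0]]
ft_force: [0.1, -0.7, 0.3]
gripper_width: 0.0852
grip_force: 0.0
```

Emit:
{"method": "apply_moves", "body": {"series": [[[35,-9,10,0,0],[70,-18,30,0,0],[105,-27,50,0,0],[140,-36,70,0,0],[170,-44,90,0,0],[190,-49,115,0,0],[199,-51,130,0,0],[199,-51,135,0,0],[199,-51,135,0,0],[199,-51,135,0,0]]]}}

```text
clock: 1.77
tcp_pos: [0.612, -0.1348, 0.1076]
eef_rot: [[0.827, 0.562, -0.0], [0.562, -0.827, -0.0], [-0.0, 0.0, -1.0]]
ft_force: [-0.2, 0.6, 0.2]
gripper_width: 0.0859
grip_force: 0.0
```

Run:
```python
from h import *
o=get_obs();print(o['clock'],o['tcp_pos'],o['eef_rot'][:,0])
p,d=get_image('side');cv2.imwrite('pics/s1.png',cv2.resize(p[120:250,150:350,::-1],(800,520),interpolation=cv2.INTER_CUBIC))
```

```text
1.7667 [ 0.61199657 -0.13480884  0.10756118] [ 8.27407260e-01  5.61602266e-01 -3.46726908e-04]
```

View pics/s1.png

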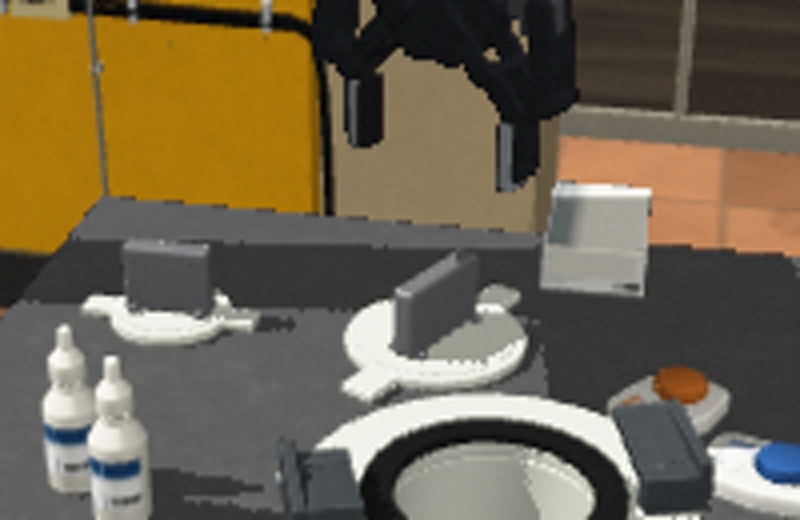

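The crop shows the open fingers (365,110)-(515,160) straddling the fin at (437,300), in line with it. Going down to grip.

Emit:
{"method": "apply_moves", "body": {"series": [[[2,-1,25,0,0],[3,-2,50,0,0],[3,-2,68,0,0],[3,-2,78,0,0],[3,-2,81,0,0],[3,-2,81,0,0],[3,-2,81,0,0.5],[3,-2,81,0,1],[3,-2,81,0,1],[3,-2,81,0,1]]], "newtons": 60}}

```text
clock: 2.65
tcp_pos: [0.6144, -0.1312, 0.0276]
eef_rot: [[0.827, 0.562, 0.002], [0.562, -0.827, -0.001], [0.001, 0.002, -1.0]]
ft_force: [0.2, -0.4, -0.8]
gripper_width: 0.0383
grip_force: 0.0
```

Emit:
{"method": "apply_moves", "body": {"series": [[[0,0,0,0,1],[0,0,0,0,1],[0,0,0,0,1],[0,0,0,0,1],[0,0,0,0,1],[0,0,0,0,1],[0,0,0,0,1],[0,0,0,0,1],[0,0,0,0,1],[0,0,0,0,1]]]}}

```text
clock: 3.48
tcp_pos: [0.6141, -0.131, 0.0268]
eef_rot: [[0.827, 0.562, 0.001], [0.562, -0.827, -0.0], [0.001, 0.001, -1.0]]
ft_force: [0.2, 0.2, 3.6]
gripper_width: 0.0128
grip_force: 59.5
```

Emit:
{"method": "apply_moves", "body": {"series": [[[0,0,-20,0,1],[0,0,-50,0,1],[0,0,-85,0,1],[-8,7,-115,0,1],[-25,22,-130,-0.05,1],[-48,41,-130,-0.13,1],[-74,64,-130,-0.23,1],[-100,86,-130,-0.33,1],[-126,109,-130,-0.43,1],[-150,130,-130,-0.5,1]]]}}

```text
clock: 4.32
tcp_pos: [0.5609, -0.3238, 0.1544]
eef_rot: [[0.453, 0.892, -0.003], [0.892, -0.453, 0.001], [0.0, -0.003, -1.0]]
ft_force: [0.2, -1.2, -1.8]
gripper_width: 0.0135
grip_force: 58.7
```

Run:
```python
from h import *
o=get_obs();print(o['clock'],o['tcp_pos'],o['eef_rot'],o['ft_force'],o['gripper_width'])
```

```text
4.3167 [ 0.56092971 -0.32384227  0.15437615] [[ 4.52682867e-01  8.91667769e-01 -2.60978707e-03]
 [ 8.91671584e-01 -4.52680637e-01  1.42356795e-03]
 [ 8.79495802e-05 -2.97149780e-03 -9.99995581e-01]] [ 0.1990791  -1.23770429 -1.81261181] 0.013473477811405765
```

Emit:
{"method": "apply_moves", "body": {"series": [[[-12,3,5,0,1],[-24,5,12,0,1],[-33,7,20,0,1],[-33,7,28,0,1],[-33,7,35,0,1],[-33,7,38,0,1],[-33,7,38,0,1],[-33,7,38,0,1],[-33,7,38,0,1],[-33,7,38,0,1]]]}}

```text
clock: 5.15
tcp_pos: [0.5544, -0.3551, 0.1192]
eef_rot: [[0.456, 0.89, 0.001], [0.89, -0.456, -0.001], [-0.0, 0.001, -1.0]]
ft_force: [0.1, -0.7, -1.2]
gripper_width: 0.0131
grip_force: 58.7
```

Run:
```python
from h import *
o=get_obs();print(o['clock'],o['tcp_pos'],o['eef_rot'][:,0],o['ft_force'])
ims=[]
for n,(a,b) in (('side',(170,170)),('top',(220,120))):
    p,d=get_image(n);np.savez(n+'1.npz',p=p,d=d);ims.append(cv2.resize(p[b:b+150,a:a+190,::-1],None,fx=2.1,fy=2.1,interpolation=cv2.INTER_CUBIC))
cv2.imwrite('pics/c2.png',np.hstack(ims))
```

```text
5.15 [ 0.55437462 -0.35512346  0.11916215] [ 4.55912993e-01  8.90024317e-01 -2.41579459e-04] [ 0.05882624 -0.66659236 -1.16958739]
```

View pics/c2.png

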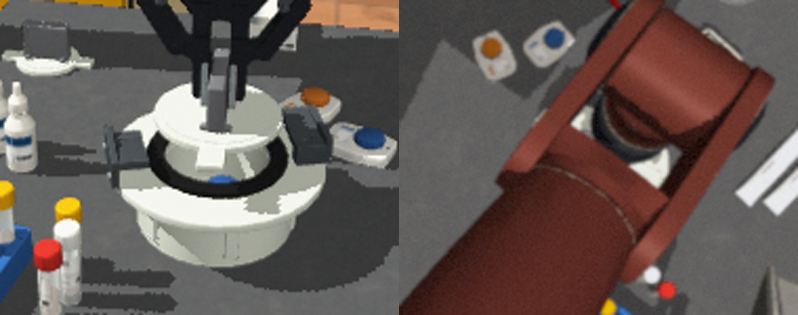

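The side view shows the lid held level over the gasket at (218,110), ear forward between the lugs. I'll check its centring against the canister in the same view.

Run:
```python
from h import *
f=np.load('side1.npz');p,d=f['p'],f['d'];X,r,e=cloud('side',d);z=X[...,2]
s=(np.hypot(X[...,0]-.554,X[...,1]+.356)<.085)&(d>0)
hsv=cv2.cvtColor(p,cv2.COLOR_RGB2HSV)
m=s&(z>.0945)&(z<.103)&(hsv[...,2]>150)
P=X[m];print(m.sum(),np.percentile(z[m],[5,50,95]),P.min(0),P.max(0))
c,rad=cv2.minEnclosingCircle(P[np.hypot(P[:,0]-.554,P[:,1]+.356)<.058][:,:2].astype(np.float32));print('near',c,rad)
# hull circle fit without ear sector
a=np.degrees(np.arctan2(P[:,1]+.356,P[:,0]-.554))
k=(np.abs(a+117)>18)&(np.abs(a-63)>18);Q=P[k][:,:2]
h=cv2.convexHull(Q.astype(np.float32))[:,0]
A=np.c_[2*h,np.ones(len(h))];x=np.linalg.lstsq(A,(h**2).sum(1),rcond=None)[0];print('fit',x[:2],np.sqrt(x[2]+x[:2]@x[:2]))
E=P[(np.abs(a+117)<=25)&(np.hypot(P[:,0]-.554,P[:,1]+.356)>.054)];print('ear',len(E),E.mean(0),'yaw',np.degrees(np.arctan2(*(x[:2]-E.mean(0)[:2])[::-1])),'reach',np.hypot(*(E[:,:2]-x[:2]).T).max())
```

```text
1367 [0.09645111 0.09929991 0.10049653] [ 0.50508925 -0.42394409  0.09450286] [ 0.60437356 -0.30639536  0.10283725]
near (0.5523075461387634, -0.3595895767211914) 0.05384296178817749
fit [ 0.55456135 -0.35627493] 0.0497948987230217
ear 116 [ 0.52490059 -0.41387101  0.09839626] yaw 62.75249344890971 reach 0.0721478876995739
```

Emit:
{"method": "apply_moves", "body": {"series": [[[-1,1,8,0,1],[-1,1,15,0,1],[-1,1,20,0,1],[-1,1,24,0,1],[-1,1,26,0,1],[-1,1,27,0,1],[-1,1,28,0,1],[-1,1,29,0,1],[-1,1,29,0,1],[-1,1,29,0,1]]]}}

```text
clock: 6.08
tcp_pos: [0.5544, -0.3568, 0.0899]
eef_rot: [[0.456, 0.89, 0.0], [0.89, -0.456, -0.0], [-0.0, 0.001, -1.0]]
ft_force: [-1.7, 1.9, 0.9]
gripper_width: 0.0132
grip_force: 59.1
```

Contact at the expected height with about 2.5 N. Now the clockwise twist.

Emit:
{"method": "apply_moves", "body": {"series": [[[0,0,0.5,0.06,1],[0,0,0.5,0.15,1],[0,0,0.5,0.25,1],[0,0,0.5,0.35,1],[0,0,0.5,0.45,1],[0,0,0.5,0.55,1],[0,0,0.5,0.65,1],[0,0,0.5,0.74,1],[0,0,0.5,0.8,1],[0,0,0.5,0.84,1]]]}}

```text
clock: 6.92
tcp_pos: [0.5548, -0.3572, 0.0898]
eef_rot: [[0.968, 0.252, 0.002], [0.252, -0.968, -0.001], [0.001, 0.002, -1.0]]
ft_force: [-0.6, -0.0, 1.0]
gripper_width: 0.013
grip_force: 59.1
```

Emit:
{"method": "apply_moves", "body": {"series": [[[0,0,0.3,0.05,1],[0,0,0.5,0.1,1],[0,0,0.8,0.15,1],[0,0,1.1,0.2,1],[0,0,1.4,0.25,1],[0,0,1.6,0.3,1],[0,0,1.8,0.34,1],[0,0,1.8,0.37,1],[0,0,1.8,0.39,1],[0,0,1.8,0.39,1]]]}}

```text
clock: 7.75
tcp_pos: [0.555, -0.3573, 0.0881]
eef_rot: [[0.991, -0.133, 0.002], [-0.133, -0.991, -0.002], [0.002, 0.001, -1.0]]
ft_force: [0.6, -0.7, 3.0]
gripper_width: 0.0129
grip_force: 59.4
```

Run:
```python
from h import *
o=get_obs();print(o['clock'],o['tcp_pos'],o['eef_rot'][:,0],o['ft_force'],o['ft_torque'],np.degrees(np.arctan2(o['eef_rot'][1,0],o['eef_rot'][0,0])))
```

```text
7.75 [ 0.55500695 -0.35727486  0.08814603] [ 0.99109758 -0.1331176   0.00230164] [ 0.5992583  -0.66888823  3.02487549] [-0.04695122 -0.01144921 -0.03392511] -7.6498041231623
```

At -7.6° with little torque, so probably not on the stop yet. I'll twist on in small steps and watch the torque.

Emit:
{"method": "apply_moves", "body": {"series": [[[0,0,0.3,0.02,1],[0,0,0.3,0.04,1],[0,0,0.3,0.06,1],[0,0,0.3,0.08,1],[0,0,0.3,0.1,1],[0,0,0.3,0.1,1],[0,0,0.3,0.1,1],[0,0,0.3,0.1,1],[0,0,0.3,0.1,1],[0,0,0.3,0.1,1]]]}}

```text
clock: 8.58
tcp_pos: [0.5553, -0.356, 0.0878]
eef_rot: [[0.974, -0.226, 0.001], [-0.226, -0.974, -0.0], [0.001, -0.0, -1.0]]
ft_force: [0.3, 2.9, 6.2]
gripper_width: 0.0133
grip_force: 71.8
```

Run:
```python
from h import *
o=get_obs();print(o['clock'],o['tcp_pos'],o['ft_force'],o['ft_torque'],np.degrees(np.arctan2(o['eef_rot'][1,0],o['eef_rot'][0,0])))
```

```text
8.5833 [ 0.55531038 -0.35596491  0.08783464] [0.28886261 2.88850113 6.224795  ] [ 0.49409712 -0.12079294  1.73509981] -13.083826372019148
```

The torque has risen to 1.7 N·m at z = 0.0878, which is the stop. I'll release and lift.

Emit:
{"method": "apply_moves", "body": {"series": [[[0,0,0,-0.02,0.8],[0,0,0,-0.02,0.5],[0,0,0,-0.02,0],[0,0,0,-0.02,0],[0,0,0,-0.02,0],[0,0,0,-0.02,0],[0,0,0,-0.02,0],[0,0,0,-0.02,0],[0,0,0,-0.02,0],[0,0,0,-0.02,0]]]}}

```text
clock: 9.42
tcp_pos: [0.5542, -0.3566, 0.0867]
eef_rot: [[0.977, -0.212, 0.0], [-0.212, -0.977, -0.0], [0.0, 0.0, -1.0]]
ft_force: [-0.1, 0.9, 0.9]
gripper_width: 0.0855
grip_force: 0.0
```

Emit:
{"method": "apply_moves", "body": {"series": [[[0,0,-8,0,0],[0,0,-25,0,0],[0,0,-50,0,0],[0,0,-80,0,0],[-20,0,-115,0,0],[-55,0,-140,0,0],[-90,0,-150,0,0],[-125,0,-150,0,0],[-160,0,-150,0,0],[-170,0,-150,0,0]]]}}

```text
clock: 10.25
tcp_pos: [0.385, -0.3197, 0.2374]
eef_rot: [[0.977, -0.213, -0.001], [-0.213, -0.977, -0.001], [-0.0, 0.001, -1.0]]
ft_force: [1.2, 0.0, 0.0]
gripper_width: 0.0854
grip_force: 0.0
```

Run:
```python
from h import *
o=get_obs();print(o['clock'],o['tcp_pos'],o['ft_force'],o['gripper_width'])
ims=[]
for n,(a,b) in (('side',(170,170)),('top',(220,120))):
    p,d=get_image(n);X,r,e=cloud(n,d);z=X[...,2];ims.append(cv2.resize(p[b:b+150,a:a+190,::-1],None,fx=2.1,fy=2.1,interpolation=cv2.INTER_CUBIC))
    s=np.hypot(X[...,0]-.5545,X[...,1]+.356)<.045
    m=s&(z>.092)&(z<.13)
    print(n,m.sum(),axis(X[m]),box(X[m]),'top',np.percentile(z[m],97))
    w=s&(z>.06)&(z<.08);q=np.c_[X[w][:,:2],np.ones(w.sum())];print(' disc top z',np.median(z[w]),'tilt',np.linalg.lstsq(q,z[w],rcond=None)[0][:2])
cv2.imwrite('pics/c3.png',np.hstack(ims))
```

```text
10.25 [ 0.38503837 -0.3196935   0.23739387] [1.2360921  0.01344774 0.02679689] 0.08539738744933256
side 484 (array([ 0.5548926 , -0.36206907], dtype=float32), np.float32(-10.81514)) (array([ 556.4, -358.5]), array([16.4, 63.8]), 79.5) top 0.1090680062473292
 disc top z 0.06931841138436029 tilt [0.02604972 0.04098768]
top 181 (array([ 0.5542112, -0.3538193], dtype=float32), np.float32(-10.920861)) (array([ 555.1, -354.9]), array([14.3, 62.8]), 79.3) top 0.10985713810537215
 disc top z 0.06817579396443713 tilt [-0.00145103  0.00208076]
```

View pics/c3.png

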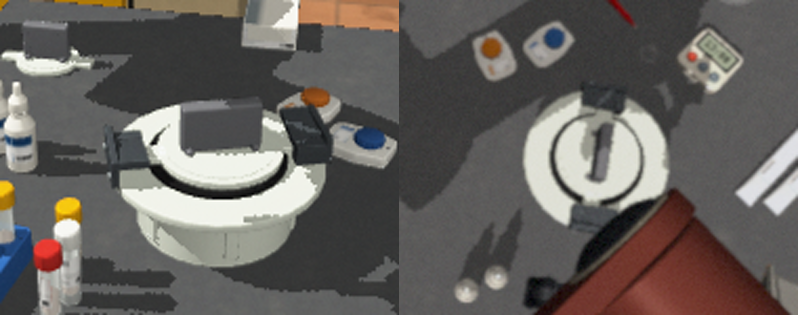

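The lid sits level under both lugs at (125,155) and (305,135). Its disc top is at 68 mm, so the handle point is at 92 mm. It is centred within about 2 mm, with the handle at -10.8° in line with the lugs (side faces at about -11°). The gripper is clear of everything, so I'll hand in.

```bash
python3 -c "
from workcell import *
print(sign_off())"
```

```text
the job is handed in; nothing more can be done
None
```

The large lid is locked on the canister, measured level, centred and fully home at about 92 mm, with the gripper clear and the small lid untouched. I handed the job in at about 10 s; the sign-off returned no verdict.

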